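# Put the round hand stamp back in its slot of the stamp rack

### The job

Pick up the round-footed hand stamp from the desk and put it back in the stamp rack, standing upright on the floor of the empty slot whose label shows a black disc. Set it down rather than dropping it, and leave the square stamp on the desk and the long stamp in the rack where they are.

Things in the scene. Friction and masses are not known exactly. Their poses are not given: they have to be found in the camera images.
- round_stamp: The stamp to put away: wooden hand stamp with a round foot 46 mm in diameter, standing upright on the desk. 82 mm tall: foot up to 18 mm (4 mm dark rubber below), thin neck, then an upright round handle, 26 mm diameter, from 36 to 76 mm height, to be gripped from above. 0.08 to 0.17 kg. Origin: centre of the underside, z up.
- round_slot: Slot with the disc label: one of three equal grey open pockets in a fixed row, 86 mm apart, any order. Outside 74 x 74 mm, rim 28 mm, inner floor 5 mm above the origin, inside 64 x 64 mm. Origin: centre of its underside, 6 mm over the desk; y along the row, z up; +x (away from the robot) to its label, a white card on a low ledge 65 mm off: black disc, 38 mm (others: square, bar).
- square_stamp: Bystander, to be left alone: hand stamp with a square foot of 48 x 48 mm, standing on the desk. Height and handle as the round one's. Origin: centre of the underside, z up.
- bar_stamp: Bystander, to be left alone: hand stamp with a long foot of 22 x 58 mm, already standing in its own slot of the rack, labelled with a bar; underside 11 mm above the desk. Height and handle as the round one's. Origin: centre of the underside, z up.

How it is judged (in metres and radians):
At the end, for the whole second after the job is handed in: The round stamp stands released and at rest in the slot labelled with a disc: within 14 mm of the slot's centre along both of its sides, its underside on the slot's floor (within 3 mm), upright within 10 degrees; the square stamp and the long stamp are within 20 mm of where they began (x of round_stamp in the frame of round_slot between -0.014 and 0.014 m and y of round_stamp in the frame of round_slot between -0.014 and 0.014 m and z of round_stamp in the frame of round_slot between 0.002 and 0.009 m and angle between round_stamp's own z axis and vertical below 0.17 rad and linear speed of round_stamp below 0.02 m/s and distance of each of square_stamp, bar_stamp from where it was at the start of the episode below 0.02 m); the robot touches nothing.
It fails at once if the square stamp is moved by more than 20 mm (distance of square_stamp from where it was at the start of the episode above 0.02 m).
It fails at once if the long stamp is moved by more than 20 mm (distance of bar_stamp from where it was at the start of the episode above 0.02 m).
It fails at once if the round stamp is dropped (falls free of the fingers faster than 0.7 m/s, that is from more than about 25 mm) (linear speed of round_stamp above 0.7 m/s and contact force between the fingers and round_stamp below 0.05 N).
It also fails if it takes over 32 s, if anything falls off the work surface, if the arm or the gripper's body presses on something with over 40 N, if the wrist force passes 120 N, or if a joint passes its speed limit or range.

### The arm

A 6-joint arm with a two-finger parallel gripper is mounted at the origin on the work surface. World frame = base frame: x ahead of the robot, y to its left, z up, the work surface at z = 0. Lengths are in mm, angles in rad, forces in N, time in s.
With the tool pointing down it reaches from about 300 to 775 mm from the base axis. Payload 14.6 kg.
Tool frame: the origin (TCP) lies midway between the tips of the shut fingers; the grasp point (between the pads) lies behind it (manip.grip_depth is the z of the grasp point in the tool frame, in mm); z points along the fingers, y is the line along which they close (so a half turn about z gives the same grasp; the last joint's range is limited). The gripper opens to 94 mm and grips with 3 to 60 N. Pads are 16 mm wide; open, the fingers measure 119 mm over their backs; the gripper's body (75 mm by 177 mm) begins 78 mm behind the grasp point.
Start: joints at [-1.368, 0.3, 1.521, -0, 1.321, -0.067], TCP at [146.59, -530.095, 205.446] pointing down, gripper open.
Joint ranges: [-3.03, 3.03], [-0.79, 2.21], [0.23, 2.52], [-1.04, 4.18], [0, 3.07], [-2.55, 2.55]. Speed limits (rad/s): [2.22, 2.22, 2.57, 3.14, 3.14, 3.14].

### API

Orientations are given as [roll, pitch, yaw] about the fixed x, y, z axes, in that order (R = Rz(yaw) Ry(pitch) Rx(roll)).
In Python, from cell import manip gives the robot as it stands.
- The arm moves only by the tool step_hand, called after "Call:" by a JSON object that holds its "op" and its "data", one argument or row to a line. Schema: {"type":"object","properties":{"increments":{"type":"array","items":{"type":"array","items":{"type":"array","items":{"type":"number"},"minItems":6,"maxItems":6},"minItems":1,"maxItems":5},"minItems":1,"maxItems":1},"finger_gap":{"type":"number"},"squeeze":{"type":"number"},"only":{"type":"string"},"quiet":{"type":"boolean"},"lines":{"type":"string"}},"required":["increments"],"additionalProperties":false}. increments is a list that holds a single list of rows (three levels of brackets), with 1 to 5 rows, each of 6 numbers: dx, dy, dz in parts of the range, where 1.0 means 200 mm, then a rotation vector rx, ry, rz in fractions of the full range, 1 being 4 rad; each row is the pose to reach, as a shift and turn from the pose commanded when the call began, along the tool's axes at that moment; what a row does not reach only later rows make up. A row lasts 1/10 s, in which the tool goes at most 50 mm and 0.15 rad, less where a joint would pass 70% of its speed; a pose out of reach is approached as far as the arm can. finger_gap is the finger opening in mm, set as the call begins (left out keeps the last). The fingers move at their own pace and stop on an object; squeeze is the grip in N (left out, the last holds). Time passes only in rows, so rows that do not move let the fingers close. The tool returns the time, the measured TCP pose, the force, the opening and the grip force at its end. only (a regular expression) keeps the lines of the reply that match it, lines (a string "A,B") keeps lines A to B, and quiet returns only ok. Input that does not fit is refused with a message, and nothing moves.
- manip.read_state(): the state, without advancing time (a new reading comes with each control period).
- manip.camera(name): name is "scene" or "side" or "wrist"; returns (picture, depth): 400x640x3 uint8, red, green, blue; 400x640 float32, mm along the optical axis (not along the pixel's ray), 0 where there is no reading.
- manip.camera_info(name): a dict with "K" (3x3 intrinsics, pixels), "rvec" (rotation vector, rad) and "tvec" (3), from world to camera coordinates, as OpenCV has them; the wrist camera has in their place "mount" (4x4, takes a point from camera to tool coordinates, whose origin is the TCP and whose axes are the flange's). Camera axes: x right, y down, z forward; pixel columns grow to the right and rows downward; lengths in mm; the calibration is good to about 2 mm. A picture is of the moment at which its call begins: read the wrist's pose just before it. camera_info takes no time and is no camera call.
- manip.sign_off(): hands the job in; it is judged then, once.
The state is a dict: "clock": time; "joints": joint angles; "qd": joint speeds; "effort": joint torques, N m; "eef_pos": TCP position; "eef_rot": TCP orientation; "wrist_force": force on the tool from outside, world axes, zero at the start; "moment": the same for the moment, N m; "finger_gap": finger opening in mm; "finger_force": force on a finger pad.
Only numpy, scipy, OpenCV 4.12 (cv2) and the standard library are available. Lean on these libraries where they do the work, as an engineer would, in place of code of your own. Each camera call takes 0.05 s, during which the arm holds its last target. There are 200 camera calls.

## Working session

There is one attempt and no reset: what is moved stays moved. The work goes in short steps, Python scripts to look and compute and a tool call to move; the robot and the scene stay as the last step left them, time stands still between calls to the robot, and variables do not carry over. Pictures are saved under pics/ and viewed, at most 10 in all, crops included, and the job is handed in when it is done.

```bash
ls; mkdir -p pics; cat > h.py <<'E'
import numpy as np, cv2
from cell import manip
def grab(n):
    s=manip.read_state(); im,d=manip.camera(n); return s,im,d
def save(n,im): cv2.imwrite('pics/'+n+'.png',im[:,:,::-1])
E
python3 - <<'E'
from h import *
for n in("scene","side"):
    s,im,d=grab(n); save(n+'1',im); np.savez(n+'1.npz',im=im,d=d); print(manip.camera_info(n))
print(manip.camera_info("wrist"),manip.grip_depth,manip.read_state())
E
```

```text
cell.py
pics
{'K': array([[476.53747907,   0.        , 319.53823707],
       [  0.        , 476.53747907, 197.51512934],
       [  0.        ,   0.        ,   1.        ]]), 'rvec': array([ 1.28620847,  2.04096761, -1.07940718]), 'tvec': array([ 257.73589559, -257.41207528, 1565.77543612])}
{'K': array([[442.86754469,   0.        , 321.3220098 ],
       [  0.        , 442.86754469, 193.59094334],
       [  0.        ,   0.        ,   1.        ]]), 'rvec': array([ 0.09984514, -2.86464412,  1.18344943]), 'tvec': array([553.14323493,  55.56198176, 831.08545061])}
{'K': array([[293.31062344,   0.        , 313.888397  ],
       [  0.        , 293.31062344, 199.19144042],
       [  0.        ,   0.        ,   1.        ]]), 'mount': array([[ 9.50535262e-04, -9.63806068e-01, -2.66602624e-01,
         7.72136672e+01],
       [ 9.99999474e-01,  1.01872829e-03, -1.17484774e-04,
         4.31189777e-01],
       [ 3.84828175e-04, -2.66602373e-01,  9.63806530e-01,
        -1.78679405e+02],
       [ 0.00000000e+00,  0.00000000e+00,  0.00000000e+00,
         1.00000000e+00]])} -18.8 {'clock': 0.1, 'joints': array([-1.36761698e+00,  3.00393610e-01,  1.52150686e+00, -7.03036956e-06,
        1.32071766e+00, -6.65987684e-02]), 'qd': array([-0.00233148, -0.00220684, -0.00177617,  0.00146599, -0.00291465,
        0.00074026]), 'effort': array([ 9.22985819e-04, -5.32644224e+01, -3.53283870e+01,  7.09332875e-02,
        2.35018943e-02, -6.46865396e-05]), 'eef_pos': array([ 146.53307102, -529.87636626,  204.96023833]), 'eef_rot': array([-3.14056900e+00, -6.14501420e-05,  2.69779826e-01]), 'wrist_force': array([ 0.24390351,  0.06028516, -0.26000171]), 'moment': array([ 0.00861366,  0.02105265, -0.00596671]), 'finger_force': 0.0, 'finger_gap': 94.00361186201951}
```

View pics/scene1.png

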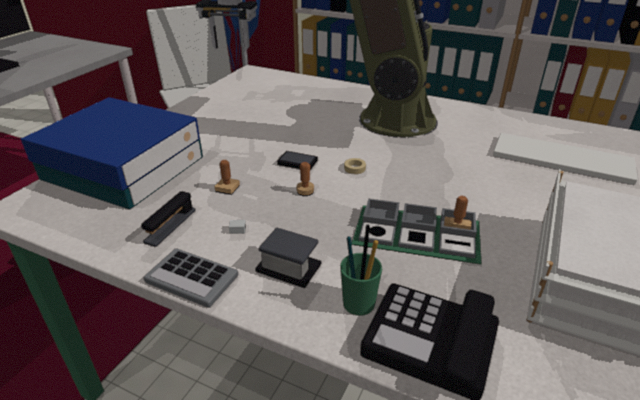

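View pics/side1.png

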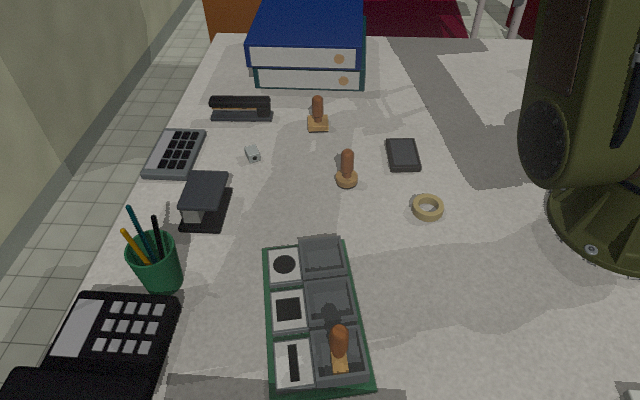

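The scene view shows the round stamp at about (305,180), the square stamp at (227,178), the disc label at (377,231) and its empty slot at (382,208). In the side view, the round stamp is at (347,168), the disc at (284,264) and its slot at (323,256).

```bash
cat >> h.py <<'E'
def cam(n):
    c=manip.camera_info(n); R=cv2.Rodrigues(c['rvec'])[0]; return c['K'],R,c['tvec']
def P(n):
    K,R,t=cam(n); return K@np.c_[R,t]
def tri(a,b):
    X=cv2.triangulatePoints(P('scene'),P('side'),np.float64(a),np.float64(b)).ravel(); X=X[:3]/X[3]
    e=[]
    for n,u in(('scene',a),('side',b)):
        q=P(n)@np.r_[X,1]; e.append(np.hypot(*(q[:2]/q[2]-u)))
    return X.round(1),np.round(e,1)
def onplane(n,u,z):
    K,R,t=cam(n); C=-R.T@t; d=R.T@np.linalg.solve(K,[*u,1.]); return (C+d*(z-C[2])/d[2]).round(1)
def blobs(m,lo,hi):
    k,_,st,c=cv2.connectedComponentsWithStats(m.astype(np.uint8))
    return [(st[i].tolist(),c[i].round(2).tolist()) for i in range(1,k) if lo<st[i,4]<hi]
E
python3 - <<'E'
from h import *
boxes={'scene':((200,145,485,250)),'side':(255,85,380,395)}
for n in boxes:
    im=np.load(n+'1.npz')['im']; x0,y0,x1,y1=boxes[n]
    g=np.zeros(im.shape[:2],bool); g[y0:y1,x0:x1]=1
    h,s,v=[a.astype(int) for a in cv2.split(cv2.cvtColor(im,cv2.COLOR_RGB2HSV))]
    br=g&(h<20)&(s>85)
    print(n,'brown');[print(b) for b in blobs(br,60,3000)]
    print('hnd');[print(b) for b in blobs(br&(h<=11),30,3000)]
    print('dark');[print(b) for b in blobs(g&(v<50),25,3000)]
    print('white');[print(b) for b in blobs(g&(v>185)&(s<30),100,3000)]
    c=(305,185) if n=='scene' else (346,170)
    for y in range(c[1]-25,c[1]+20,3): print(y,h[y,c[0]],s[y,c[0]],v[y,c[0]])
    a=im[145:260,200:490] if n=='scene' else im[225:395,255:380]
    save('crop_'+n,cv2.resize(a,None,fx=2.7 if n=='scene' else 3.4,fy=2.7 if n=='scene' else 3.4,interpolation=cv2.INTER_CUBIC))
E
```

```text
scene brown
([215, 160, 24, 34, 430], [226.04, 179.44])
([297, 162, 17, 33, 371], [304.86, 179.65])
([444, 196, 28, 33, 475], [459.16, 214.99])
hnd
([221, 160, 10, 24, 100], [225.83, 170.51])
([299, 162, 12, 25, 123], [304.64, 173.37])
([454, 196, 14, 27, 153], [460.19, 208.69])
dark
([278, 152, 22, 17, 137], [288.17, 163.07])
([310, 157, 7, 11, 41], [313.02, 161.54])
([394, 213, 7, 18, 43], [397.67, 221.14])
([362, 218, 32, 7, 61], [378.02, 221.26])
([416, 221, 23, 14, 63], [430.29, 228.29])
([401, 223, 16, 5, 37], [407.95, 225.27])
([363, 225, 22, 25, 207], [371.93, 234.15])
([440, 227, 32, 9, 67], [454.19, 232.13])
([408, 231, 17, 12, 149], [416.58, 236.65])
([446, 240, 24, 6, 53], [457.62, 242.42])
white
160 110 33 70
163 12 149 118
166 11 151 105
169 12 151 83
172 14 149 87
175 11 138 87
178 12 154 86
181 10 150 85
184 10 139 79
187 13 127 114
190 16 113 133
193 16 115 95
196 6 12 110
199 11 18 160
202 12 16 160
side brown
([308, 95, 20, 37, 509], [317.31, 115.68])
([336, 149, 21, 39, 560], [346.35, 170.32])
([329, 324, 20, 51, 830], [338.75, 348.14])
hnd
([313, 105, 9, 13, 38], [316.53, 112.08])
([330, 338, 11, 20, 43], [334.02, 347.42])
dark
([255, 96, 16, 22, 274], [262.39, 105.96])
([274, 256, 21, 17, 265], [283.78, 264.17])
([276, 298, 25, 23, 482], [287.93, 309.04])
([288, 345, 11, 37, 292], [292.95, 362.81])
([320, 387, 24, 6, 70], [330.84, 389.24])
([302, 388, 17, 6, 40], [309.75, 390.12])
([279, 390, 22, 5, 49], [290.45, 391.94])
white
145 26 13 142
148 17 64 127
151 12 134 110
154 10 123 122
157 14 132 108
160 11 126 107
163 13 126 107
166 10 116 108
169 12 128 106
172 12 118 106
175 13 117 105
178 13 112 114
181 18 106 127
184 17 99 116
187 18 104 120
```

View pics/crop_scene.png

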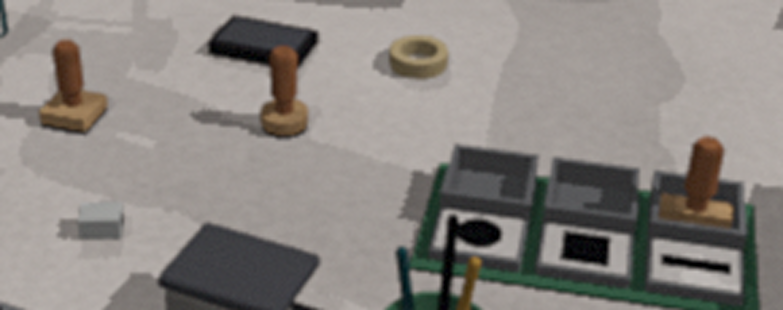

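```bash
python3 - <<'E'
from h import *
for nm,a,b in (('sq',(226.04,179.44),(317.31,115.68)),('round',(304.86,179.65),(346.35,170.32)),('bar',(459.16,214.99),(338.75,348.14)),
 ('rtop',(305.5,164),(346.5,152)),('rfoot',(305,190),(346.5,180)),('sqlab',(416.58,236.65),(287.93,309.04)),('barlab',(457.62,242.42),(292.95,362.81)),('disc',(377,231.5),(283.78,264.17))):
    print(nm,*tri(a,b))
for nm,u in (('disc',(283.78,264.17)),('sq',(287.93,309.04)),('bar',(292.95,362.81))):
    print(nm,[onplane('side',u,z) for z in(6,12,18)])
# depth check on stamp, labels
for n,pts in(('side',((346,165),(284,264),(288,309),(293,362),(324,258),(330,300))),('scene',((305,172),(417,236),(457,242)))):
    d=np.load(n+'1.npz')['d'];K,R,t=cam(n)
    for u in pts: print(n,u,(R.T@(np.linalg.solve(K,[*u,1])*d[u[1],u[0]]-t)).round(1))
E
```

```text
sq [ 584.4 -269.7   28.1] [0.6 0.8]
round [509.5 -81.4  33.2] [0.3 0.4]
bar [507.  301.7  43. ] [0.1 0.2]
rtop [510.7 -78.6  81.4] [0.3 0.4]
rfoot [508.7 -83.    2.6] [0.3 0.5]
sqlab [589.5 231.3  17.7] [0.  0.1]
barlab [571.3 316.1  17.9] [0.  0.1]
disc [607.8 146.7  16.7] [0.3 0.4]
disc [array([609.5, 138.3,   6. ]), array([608.5, 142.6,  12. ]), array([607.5, 146.9,  18. ])]
sq [array([591.2, 224.4,   6. ]), array([590.3, 227.9,  12. ]), array([589.5, 231.4,  18. ])]
bar [array([572.7, 311. ,   6. ]), array([572. , 313.6,  12. ]), array([571.3, 316.2,  18. ])]
side (346, 165) [510.5 -69.6  56.9]
side (284, 264) [606.7 148.4  20.7]
side (288, 309) [588.7 233.8  22.5]
side (293, 362) [571.  316.7  21.7]
side (324, 258) [540.7 123.7  10.1]
side (330, 300) [525.1 206.7  11.1]
scene (305, 172) [520.9 -74.8  64.3]
scene (417, 236) [590.7 232.3  20.6]
scene (457, 242) [569.7 314.5  17.3]
```

The crop shows the disc label at full-image (377,231), partly hidden by a pen; the square label is to its right, and the bar label with the long stamp is at the far end. Spacings (173 mm for 2×86) and heights (label about 18, stamp top 81) agree with the task text. The slot centre should be near (544,133), and the round stamp is at (510,-81).

Careful with the scale: shifts go in shares of 200 mm and turns go in shares of 4 rad. That gives: 195 mm / 200 = 0.975, -140 mm / 200 = -0.7.

Call:
{"op": "step_hand", "data": {
  "increments": [
    [[0.195,-0.14,0,0,0,0],[0.39,-0.28,0,0,0,0],[0.585,-0.42,0,0,0,0],[0.78,-0.56,0,0,0,0],[0.975,-0.7,0,0,0,0]]
  ],
  "finger_gap": 70
}}

```text
clock: 0.6
eef_pos: [297.9, -341.5, 205.3]
eef_rot: [-3.141, 0.0, 0.269]
wrist_force: [1.4, -0.5, -0.2]
finger_gap: 70.1
finger_force: 0.0
```

Call:
{"op": "step_hand", "data": {
  "increments": [
    [[0.195,-0.14,0,0,0,0],[0.39,-0.28,0,0,0,0],[0.585,-0.42,0,0,0,0],[0.78,-0.56,0,0,0,0],[0.975,-0.7,0,0,0,0]]
  ]
}}

```text
clock: 1.1
eef_pos: [448.7, -154.4, 205.4]
eef_rot: [3.142, 0.0, 0.27]
wrist_force: [0.2, -1.3, -0.2]
finger_gap: 69.7
finger_force: 0.0
```

Call:
{"op": "step_hand", "data": {
  "increments": [
    [[0.15,-0.1,0.05,0,0,0],[0.3,-0.21,0.1,0,0,0],[0.4,-0.275,0.1,0,0,0],[0.4,-0.275,0.1,0,0,0]]
  ]
}}

```text
clock: 1.5
eef_pos: [511.2, -80.0, 184.7]
eef_rot: [-3.141, 0.001, 0.273]
wrist_force: [-0.8, -0.7, 0.5]
finger_gap: 69.9
finger_force: 0.0
```

```bash
cat >> h.py <<'E'
from scipy.spatial.transform import Rotation as Ro
def wcam(s):
    c=manip.camera_info('wrist'); T=np.eye(4); T[:3,:3]=Ro.from_euler('xyz',s['eef_rot']).as_matrix(); T[:3,3]=s['eef_pos']
    return c['K'],T@c['mount']
def wplane(s,u,z):
    K,T=wcam(s); d=T[:3,:3]@np.linalg.solve(K,[*u,1.]); C=T[:3,3]; return (C+d*(z-C[2])/d[2]).round(1)
E
python3 - <<'E'
from h import *
s,im,d=grab('wrist'); save('w1',im); np.savez('w1.npz',im=im,d=d,p=s['eef_pos'],r=s['eef_rot'])
print(s['clock'],s['eef_pos'],s['eef_rot'])
h,sa,v=[a.astype(int) for a in cv2.split(cv2.cvtColor(im,cv2.COLOR_RGB2HSV))]
for b in blobs((h<20)&(sa>85),150,30000):
    print(b,[wplane(s,b[1],z) for z in(18,82)])
print('pen',tri((368,227),(155,218)),tri((349,239),(129,208)))
E
```

```text
1.5 [511.16742873 -79.98321518 184.7082762 ] [-3.14079302e+00  9.14524352e-04  2.72624412e-01]
([453, 146, 75, 45, 2424], [487.66, 170.19]) [array([ 583.7, -274.3,   18. ]), array([ 584.1, -234.6,   82. ])]
([296, 167, 37, 44, 1220], [313.9, 187.77]) [array([507.2, -81.3,  18. ]), array([521.8, -77.3,  82. ])]
([577, 237, 22, 20, 347], [587.33, 246.53]) [array([ 527.5, -438.5,   18. ]), array([ 538.3, -368.3,   82. ])]
([629, 250, 11, 24, 200], [634.85, 261.16]) [array([ 525.7, -508.2,   18. ]), array([ 536.9, -425.1,   82. ])]
([165, 293, 29, 54, 378], [176.17, 314.72]) [array([283.8,  52.3,  18. ]), array([339.8,  31.6,  82. ])]
([435, 293, 29, 44, 282], [451.04, 309.95]) [array([ 393.1, -307.7,   18. ]), array([ 428.8, -261.7,   82. ])]
([420, 368, 40, 20, 197], [442.66, 380.48]) [array([ 277.8, -342.9,   18. ]), array([ 334.9, -290.4,   82. ])]
([489, 368, 32, 17, 166], [503.08, 375.19]) [array([ 310.8, -424.2,   18. ]), array([ 361.8, -356.7,   82. ])]
([236, 375, 185, 13, 1361], [326.67, 380.97]) [array([ 230.5, -178.6,   18. ]), array([ 296.4, -156.5,   82. ])]
pen (array([778.9, 182.4, 161.9]), array([0.4, 0.6])) (array([823.9, 165.6, 162.2]), array([0.3, 0.5]))
```

The wrist view agrees with the stamp's position to about 1 mm, so I descend and grip.

In the tool's units: 146 mm / 200 = 0.73, 135 mm / 200 = 0.675.

Call:
{"op": "step_hand", "data": {
  "increments": [
    [[0,0,0.225,0,0,0],[0,0,0.425,0,0,0],[0,0,0.575,0,0,0],[0,0,0.675,0,0,0],[0,0,0.73,0,0,0]]
  ]
}}

```text
clock: 2.05
eef_pos: [509.0, -82.8, 38.0]
eef_rot: [-3.141, 0.002, 0.269]
wrist_force: [-0.3, 0.2, -0.3]
finger_gap: 69.8
finger_force: 0.0
```

Call:
{"op": "step_hand", "data": {
  "increments": [
    [[0,0,0,0,0,0],[0,0,0,0,0,0],[0,0,0,0,0,0],[0,0,0,0,0,0],[0,0,0,0,0,0]]
  ],
  "finger_gap": 15,
  "squeeze": 25
}}

```text
clock: 2.55
eef_pos: [510.5, -82.0, 40.0]
eef_rot: [3.141, -0.001, 0.27]
wrist_force: [-0.0, 0.5, -0.8]
finger_gap: 33.3
finger_force: 0.0
```

Call:
{"op": "step_hand", "data": {
  "increments": [
    [[0,0,0,0,0,0],[0,0,0,0,0,0],[0,0,0,0,0,0]]
  ]
}}

```text
clock: 2.85
eef_pos: [510.4, -81.9, 39.7]
eef_rot: [3.142, -0.0, 0.27]
wrist_force: [-0.8, -0.3, 3.6]
finger_gap: 25.4
finger_force: 25.0
```

Gripped (gap 25.4 mm). I lift and carry it over the slot.

Call:
{"op": "step_hand", "data": {
  "increments": [
    [[0,0,-0.075,0,0,0],[0,0,-0.2,0,0,0],[0,0,-0.35,0,0,0],[0,0,-0.45,0,0,0],[0,0,-0.5,0,0,0]]
  ]
}}

```text
clock: 3.35
eef_pos: [510.8, -82.0, 141.1]
eef_rot: [3.141, -0.002, 0.27]
wrist_force: [-0.1, -0.0, -1.3]
finger_gap: 25.3
finger_force: 25.0
```

Call:
{"op": "step_hand", "data": {
  "increments": [
    [[0.06,-0.135,0,0,0,0],[0.15,-0.33,0,0,0,0],[0.24,-0.53,0,0,0,0],[0.33,-0.73,0,0,0,0],[0.4,-0.9,0,0,0,0]]
  ]
}}

```text
clock: 3.85
eef_pos: [539.1, 115.0, 138.6]
eef_rot: [-3.141, 0.001, 0.27]
wrist_force: [-0.1, -0.3, -1.1]
finger_gap: 25.7
finger_force: 25.0
```

Call:
{"op": "step_hand", "data": {
  "increments": [
    [[0.05,-0.09,0,0,0,0],[0.05,-0.09,0,0,0,0],[0.05,-0.09,0,0,0,0],[0.05,-0.09,0,0,0,0]]
  ]
}}

```text
clock: 4.25
eef_pos: [544.0, 131.9, 139.0]
eef_rot: [3.142, 0.001, 0.269]
wrist_force: [0.4, -0.0, -1.0]
finger_gap: 25.2
finger_force: 25.0
```

```bash
python3 - <<'E'
from h import *
s,im,d=grab('wrist'); save('w2',im); np.savez('w2.npz',im=im,d=d,p=s['eef_pos'],r=s['eef_rot'])
_,i2,_=grab('side'); save('side2',i2); np.savez('side2.npz',im=i2)
v=im.max(2)
for b in blobs(v<50,100,5000): print(b,wplane(s,b[1],18))
h,sa,_=cv2.split(cv2.cvtColor(i2,cv2.COLOR_RGB2HSV))
for b in blobs((h<20)&(sa>85),150,3000): print('side',b)
E
```

```text
([427, 0, 150, 48, 3427], [493.61, 20.38]) [744.2  17.8  18. ]
([209, 106, 38, 40, 1380], [227.28, 125.95]) [588.3 232.8  18. ]
([297, 113, 36, 37, 1051], [314.21, 130.97]) [606.6 148.4  18. ]
([113, 114, 54, 15, 612], [139.56, 121.01]) [569.9 317.2  18. ]
([143, 139, 46, 81, 734], [179.88, 180.28]) [521. 270.  18.]
([192, 152, 74, 72, 291], [251.39, 177.46]) [543.8 198.8  18. ]
([103, 156, 37, 29, 405], [113.79, 165.62]) [518.2 337.7  18. ]
([192, 161, 64, 64, 738], [209.92, 201.52]) [506.6 235.8  18. ]
([279, 182, 12, 44, 156], [282.11, 209.61]) [518.3 159.7  18. ]
([115, 201, 57, 19, 366], [141.66, 213.0]) [474.4 304.2  18. ]
([624, 227, 16, 35, 125], [632.08, 245.18]) [ 581.6 -223.9   18. ]
side ([202, 0, 60, 43, 1668], [229.24, 15.32])
side ([518, 18, 28, 22, 189], [531.11, 30.45])
side ([307, 207, 29, 30, 518], [320.59, 224.39])
side ([329, 324, 20, 51, 829], [338.7, 348.38])
```

View pics/w2.png

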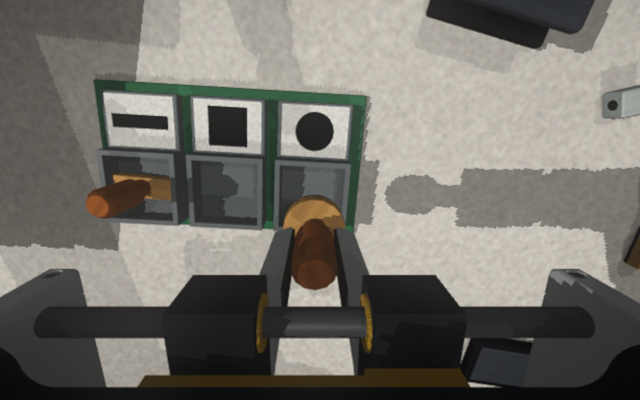

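View pics/side2.png

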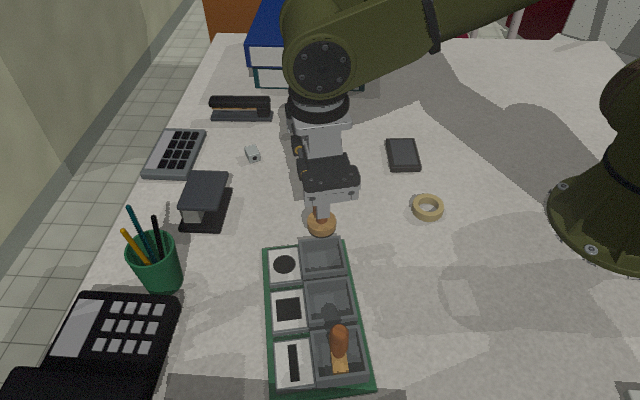

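In the wrist view the disc label (314,131) and its slot lie straight ahead of the held stamp. The side view shows the stamp held level above the disc slot at (321,224). The refined slot centre is about (543.4,134), so I shift 2 mm and lower.

In the tool's units: 78 mm / 200 = 0.39, 70 mm / 200 = 0.35.

Call:
{"op": "step_hand", "data": {
  "increments": [
    [[0,-0.01,0.075,0,0,0],[0,-0.01,0.175,0,0,0],[0,-0.01,0.275,0,0,0],[0,-0.01,0.35,0,0,0],[0,-0.01,0.39,0,0,0]]
  ]
}}

```text
clock: 4.85
eef_pos: [543.3, 134.0, 60.3]
eef_rot: [-3.141, 0.001, 0.269]
wrist_force: [-0.7, 0.5, -2.0]
finger_gap: 25.4
finger_force: 25.0
```

Call:
{"op": "step_hand", "data": {
  "increments": [
    [[0,0,0.015,0,0,0],[0,0,0.03,0,0,0],[0,0,0.04,0,0,0],[0,0,0.04,0,0,0]]
  ]
}}

```text
clock: 5.25
eef_pos: [543.8, 134.8, 53.7]
eef_rot: [3.142, -0.0, 0.27]
wrist_force: [-0.1, -0.0, -0.6]
finger_gap: 25.5
finger_force: 25.0
```

Call:
{"op": "step_hand", "data": {
  "increments": [
    [[0,0,0.005,0,0,0],[0,0,0.01,0,0,0],[0,0,0.0125,0,0,0],[0,0,0.0125,0,0,0]]
  ]
}}

```text
clock: 5.65
eef_pos: [543.7, 134.8, 50.9]
eef_rot: [-3.142, 0.0, 0.27]
wrist_force: [0.3, -0.0, -1.8]
finger_gap: 25.6
finger_force: 25.0
```

In the tool's units: 1 mm / 200 = 0.005, 0.5 mm / 200 = 0.0025.

Call:
{"op": "step_hand", "data": {
  "increments": [
    [[0,0,0.0025,0,0,0],[0,0,0.005,0,0,0],[0,0,0.005,0,0,0],[0,0,0.005,0,0,0]]
  ]
}}

```text
clock: 6.05
eef_pos: [543.9, 134.9, 50.7]
eef_rot: [3.142, -0.001, 0.27]
wrist_force: [-2.6, -0.2, 6.3]
finger_gap: 25.8
finger_force: 25.0
```

```bash
python3 - <<'E'
from h import *
_,i2,_=grab('side'); save('side3',cv2.resize(i2[190:330,240:400],None,fx=4,fy=4))
E
```

```text
(no output)
```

View pics/side3.png

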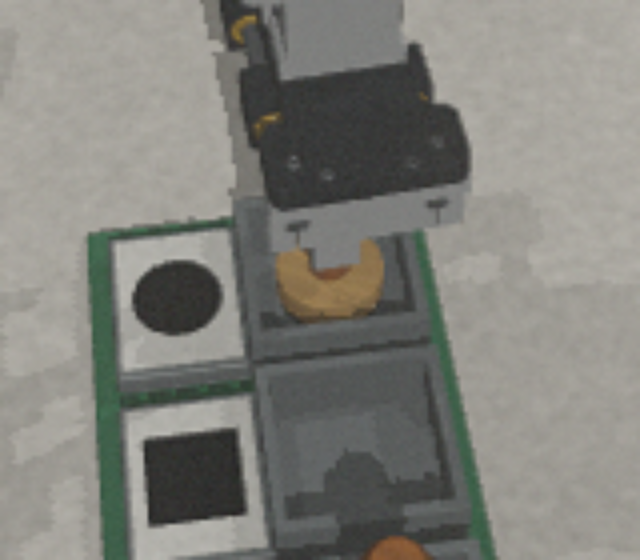

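The foot (330,285 in the crop) sits inside the disc slot. The 6 N upward force shows it has reached the floor. I release slowly and retreat.

Call:
{"op": "step_hand", "data": {
  "increments": [
    [[0,0,0,0,0,0],[0,0,0,0,0,0],[0,0,0,0,0,0],[0,0,0,0,0,0],[0,0,0,0,0,0]]
  ],
  "finger_gap": 60
}}

```text
clock: 6.6
eef_pos: [543.7, 134.8, 49.9]
eef_rot: [-3.142, 0.0, 0.27]
wrist_force: [0.2, -0.0, -0.1]
finger_gap: 59.2
finger_force: 0.0
```

Call:
{"op": "step_hand", "data": {
  "increments": [
    [[0,0,-0.05,0,0,0],[0,0,-0.15,0,0,0],[0,0,-0.3,0,0,0],[0,0,-0.5,0,0,0],[0,0,-0.65,0,0,0]]
  ]
}}

```text
clock: 7.1
eef_pos: [544.0, 134.9, 183.1]
eef_rot: [3.141, -0.002, 0.27]
wrist_force: [0.4, 0.7, 0.1]
finger_gap: 59.8
finger_force: 0.0
```

Call:
{"op": "step_hand", "data": {
  "increments": [
    [[-0.2,0,0,0,0,0],[-0.4,0,0,0,0,0],[-0.5,0,0,0,0,0],[-0.5,0,0,0,0,0]]
  ]
}}

```text
clock: 7.5
eef_pos: [446.0, 107.8, 181.1]
eef_rot: [3.141, -0.001, 0.27]
wrist_force: [-0.1, -0.7, -0.1]
finger_gap: 60.2
finger_force: 0.0
```

```bash
python3 - <<'E'
from h import *
s,im,d=grab('wrist'); _,i2,_=grab('side'); _,i3,_=grab('scene')
save('side4',i2[80:,180:480])
for n,i in(('side',i2),('scene',i3)):
    h,sa,_=cv2.split(cv2.cvtColor(i,cv2.COLOR_RGB2HSV)); print(n)
    for b in blobs((h<20)&(sa>85),150,1500): print(b)
    K,R,t=cam(n); q=P(n)@np.array([543.4,134,11+38,1]); print('expected centroid',q[:2]/q[2])
E
```

```text
side
([518, 9, 46, 31, 385], [540.14, 25.51])
([308, 95, 20, 37, 494], [316.98, 115.31])
([309, 228, 27, 43, 783], [321.8, 250.87])
([329, 324, 20, 51, 831], [338.7, 348.42])
expected centroid [321.71142966 248.81964823]
scene
([290, 0, 9, 73, 324], [294.9, 35.84])
([499, 0, 33, 107, 729], [514.59, 51.48])
([302, 15, 24, 61, 455], [310.61, 45.88])
([215, 160, 24, 34, 447], [226.02, 179.19])
([371, 186, 21, 32, 400], [381.92, 203.84])
([445, 196, 27, 33, 475], [459.13, 215.02])
expected centroid [382.1809015  202.77714785]
```

View pics/side4.png

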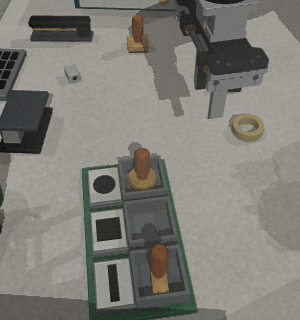

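The round stamp stands upright in the disc slot, at (142,170) in the crop. Its centroids are within 2 px of expected in both views, and the other two stamps haven't moved.

```bash
python3 -c "
from h import *
print(tri((381.92,203.84),(321.8,250.87))); print(manip.sign_off())"
```

```text
(array([543.1, 134.1,  45.1]), array([0.4, 0.6]))
the job is handed in; nothing more can be done
None
```

The round stamp is standing upright and released in the disc-labelled slot, about 1 mm from the slot centre I measured. The other two stamps did not move, and I handed the job in at about 8 s; the sign-off did not return a verdict.

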